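# Unscrew a desk microphone's battery pack and lay it in the charger

## Robot

A 6-joint arm with a two-finger parallel gripper is mounted at the origin on the work surface. World frame = base frame: x ahead of the robot, y to its left, z up, the work surface at z = 0. Lengths are in m, angles in degrees, forces in N, time in s.
With the tool pointing down it reaches from about 0.4 to 0.825 m from the base axis. Payload 7 kg.
Tool frame: the origin (TCP) lies on the centre line of the jaws, within the pads' length; the fingertips stand 22 mm ahead of it and the grasp point (between the pads) lies 3 mm ahead of it; z points along the fingers, y is the line along which they close (so a half turn about z gives the same grasp; the last joint's range is limited). The gripper opens to 88 mm and grips with 3 to 60 N. Pads are 19 mm wide; open, the fingers measure 130 mm over their backs; the gripper's body (78 mm by 193 mm) begins 47 mm behind the grasp point.
Start: joints at [-53.68, 20.546, 0.682, 0, -70.136, -16.507], TCP at [0.229, -0.635, 0.214] pointing down, gripper open.
Joint ranges: [-176.03, 176.03], [-82.01, 121.73], [-58.28, 71.71], [-173.87, 95.51], [-174.79, -0.11], [-173.66, 173.66]. Speed limits (degrees/s): [136.94, 136.94, 172.46, 180, 180, 180].

## Interface

Orientations are given as [roll, pitch, yaw] about the fixed x, y, z axes, in that order (R = Rz(yaw) Ry(pitch) Rx(roll)).
In Python, from plant import get_state, cams, r gives the robot as it stands.
- The arm moves only by the tool apply_moves, never from a script. Its argument "targets" is a list of rows, each an object with "dp": the shift along the world's x, y, z in m, a list of three; "yaw": the turn about the world's z in degrees. In form: [{"dp": [x, y, z], "yaw": yaw}, ...]. A call has 1 to 20 rows; each row is the pose to reach, as a shift and turn from the pose commanded when the call began; what a row does not reach only later rows make up. A row lasts 1/12 s, in which the tool goes at most 41.7 mm and 7.16 degrees, less where a joint would pass 70% of its speed; a pose out of reach is approached as far as the arm can. A call with a gripper value outside its range is refused whole. "grip" is the gripper command: -1 is fully open, 1 is shut, values between are in proportion, set as the call begins (left out, the last holds). The fingers move at their own pace and stop on an object; "squeeze" is the grip in N (left out, the last holds). Time passes only in rows, so rows that repeat a pose let the fingers close. It gives the time, the measured TCP pose, the force, the opening and the grip force at its end, in the units of the state.
- get_state(): the state, without advancing time (a new reading comes with each control period).
- cams.capture(name): name is "side" or "top" or "wrist"; returns a dict with "image" (480x640x3 uint8, red, green, blue), "range_z" (480x640 float32, m along the optical axis (not along the pixel's ray), 0 where there is no reading), "fx", "fy", "cx", "cy" (pixels), "R" (3x3) and "t" (3): a world point X has camera coordinates R X + t; the wrist camera has in their place "T_tool_cam" (4x4, takes a point from camera to tool coordinates, whose origin is the TCP and whose axes are the flange's). Camera axes: x right, y down, z forward; pixel columns grow to the right and rows downward; lengths in m; the calibration is good to about 2 mm. A picture is of the moment at which its call begins: read the wrist's pose just before it.
- r.close_job(): hands the job in; it is judged then, once.
The state is a dict: "time_s": time; "joints": joint angles; "qd": joint speeds; "joint_torque": joint torques, N m; "tcp_pos": TCP position; "eef_rot": TCP orientation; "contact_force": force on the tool from outside, world axes, zero at the start; "moment": the same for the moment, N m; "gripper_width": finger opening in m; "gripper_force": force on a finger pad.
Only numpy, scipy, OpenCV 4.12 (cv2) and the standard library are available. Lean on these libraries where they do the work, as an engineer would, in place of code of your own. Each camera call takes 0.05 s, during which the arm holds its last target. There are 200 camera calls.

## Task

Put the desk microphone's battery on charge: unscrew the ribbed cap of the battery port, lift it with the cell that hangs on it straight out, stand it upright on the table on the cell's end and let go. Then take it again in another way and lay it on its side in the charger's cradle, either way round. Leave the cups, the bottle and the phone where they are.

Things in the scene. Friction and masses are not known exactly. Their poses are not given: they have to be found in the camera images.
- base: desk microphone base unit, fixed: grey block 40 mm high, from x -52 to +122 mm and y -47 to +47 mm about its origin, which lies on the table under the axis of the upright battery port; z up, x towards the gooseneck, which rises at x = 105 mm and leans away from the port to x = 205 mm at 200 mm height. The port stands on a round tower 48 mm across, up to z = 68 mm.
- port_top (a point): centre of the mouth of the port's threaded neck, 95.5 mm above the table, z up along the port's axis. The neck is 40 mm across over its thread and 27.5 mm high above the tower; bore 28.6 mm, down to the table. The pack's cell end must be lifted above this mouth.
- pack: battery pack: a ribbed black screw cap (50 mm across, 32 mm high) from which a grey cell (24 mm diameter) hangs, reaching 66 mm below the cap's rim; 98 mm long in all, 130 g, balances about 50 mm from the cell's end. Origin at the centre of the cell's free end, z towards the cap. At the start it is screwed on the port, cap up, its rim 69 mm and top 101 mm above the table; only the cap is seen.
- cap_center (a point): middle of the cap, on the axis, 82 mm from the cell's free end. Right-hand thread: it unscrews counter-clockwise seen from above, rises 11.2 mm a turn and lets go after 1.6 turns (10 rad; turn a little more to be sure); pulling earlier does not free it. Then the pack must rise a further 75 mm to leave the bore.
- stem_mid (a point): middle of the bare part of the cell, on the axis, 33 mm from its free end and from the cap's rim
- charger: grey charger, fixed: 85 mm (x) by 135 mm (y), 22 mm high, with a black rib on top along y, 24 mm wide and 54 mm long, top at z = 40 mm. On the rib two rails 4 mm high, 18 mm apart: between them the cell lies along y while the cap hangs beyond one end of the rib, either end. Origin under its centre, z up.
- bed_center (a point): where the stem_mid point comes to lie: 52 mm above the table over the charger's centre; the cell lies along this frame's y axis, its cap towards +y or -y
- cup_a: white plastic cup, 72 mm across, 85 mm high, bystander; origin under its centre
- cup_b: white plastic cup, 72 mm across, 85 mm high, bystander; origin under its centre
- bottle: clear water bottle, 64 mm across, 210 mm high, bystander; origin under its centre
- phone: black phone lying flat, 150 x 72 x 9 mm, bystander; origin under its centre
There are look-alikes about, which are no part of the job. What is shaped like the pack but green or red is not meant.

How it is judged (in metres and radians):
On the way, in this order (a step that is already met when the one before it is completed fails the run):
1. the pack is unscrewed and lifted clear of the port (z of pack in the frame of port_top above 0 m), for 0.1 s.
2. the pack stands upright on the table on the cell's end, released (height (world z) of pack below 0.006 m and angle between pack's own z axis and vertical below 0.1 rad and contact force between the fingers and pack below 0.1 N), for 0.2 s.
At the end, for the whole second after the job is handed in: The pack lies at rest on its side in the charger's cradle: the middle of the bare cell within 8 mm of the cradle's centre, along the cradle within 0.12 rad (distance between stem_mid and bed_center below 0.008 m and angle between the z axis of pack and the y axis of bed_center, either way round below 0.12 rad and linear speed of pack below 0.02 m/s); the robot touches nothing.
It fails at once if a cup, the bottle or the phone is moved by more than 30 mm (distance of any of cup_a, cup_b, bottle, phone from where it was at the start of the episode above 0.03 m).
It also fails if it takes over 72 s, if anything falls off the work surface, if the arm or the gripper's body presses on something with over 40 N, if the wrist force passes 120 N, or if a joint passes its speed limit or range.

## Working session

There is one attempt and no reset: what is moved stays moved. The work goes in short steps, Python scripts to look and compute and a tool call to move; the robot and the scene stay as the last step left them, time stands still between calls to the robot, and variables do not carry over. Pictures are saved under pics/ and viewed, at most 10 in all, crops included, and the job is handed in when it is done.

Besides the shell and the picture viewer there is one more tool, called as name(argument=value, ...), one argument or row to a line, values as JSON. apply_moves: Moves the arm, as the interface text tells. Its arguments: {"type":"object","properties":{"targets":{"type":"array","items":{"type":"object","properties":{"dp":{"type":"array","items":{"type":"number"}},"yaw":{"type":"number"}}}},"grip":{"type":"number"},"squeeze":{"type":"number"}},"required":["targets"]}

```bash
mkdir -p pics; ls; python3 - <<'E'
from plant import get_state,cams,r
import cv2,numpy as np
print(get_state())
ims=[]
for n in("side","top"):
    c=cams.capture(n);np.savez(f"pics/{n}0.npz",**c)
    cv2.imwrite(f"pics/{n}0.png",c["image"][...,::-1])
    print(n,c["fx"],c["cx"],c["cy"],c["R"],c["t"])
E
```

```text
pics
{'time_s': 0.0, 'joints': array([-5.36826367e+01,  2.05912962e+01,  6.34388983e-01, -2.18989751e-02,
       -7.01340604e+01, -1.65063616e+01]), 'qd': array([-0.00318275,  0.02894879,  0.0666529 , -0.03003548,  0.00293053,
       -0.008862  ]), 'joint_torque': array([-1.57304956e-03, -5.82706189e+01,  2.93056744e+01,  6.99699908e+00,
        6.69073634e-03, -1.86061334e-04]), 'tcp_pos': array([ 0.22858181, -0.63458719,  0.21262333]), 'eef_rot': array([ 1.79906932e+02, -6.11060198e-03, -1.60196451e+02]), 'contact_force': array([0.31560445, 0.37059115, 0.19794043]), 'moment': array([ 0.01546986,  0.0095612 , -0.02003962]), 'gripper_force': 0.0, 'gripper_width': 0.08765050242401143}
side 473.191652669962 317.9489104772267 241.44488838404843 [[-0.93209067 -0.36194827 -0.0141578 ]
 [-0.16550194  0.46031747 -0.87219088]
 [ 0.32220506 -0.81061784 -0.48896076]] [0.55866162 0.18392397 1.05396244]
top 470.4651935821956 317.07602375974193 236.39036598045928 [[ 9.72337246e-04 -9.99738413e-01  2.28508242e-02]
 [-9.98686089e-01 -2.14159744e-03 -5.12006716e-02]
 [ 5.12362154e-02 -2.27710159e-02 -9.98426928e-01]] [-0.0333006   0.59850309  1.36935526]
```

View pics/top0.png

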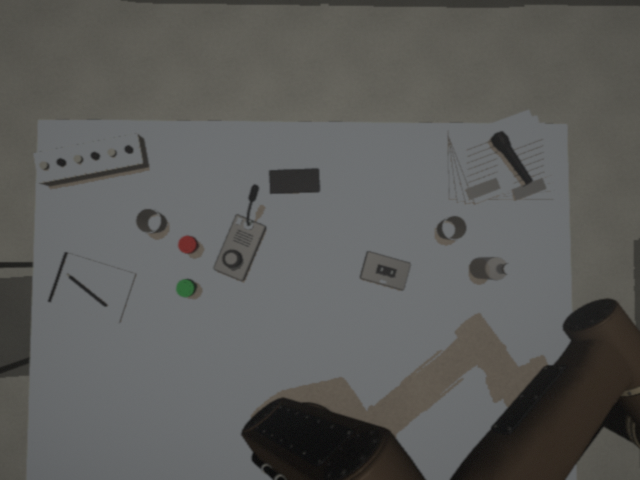

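View pics/side0.png

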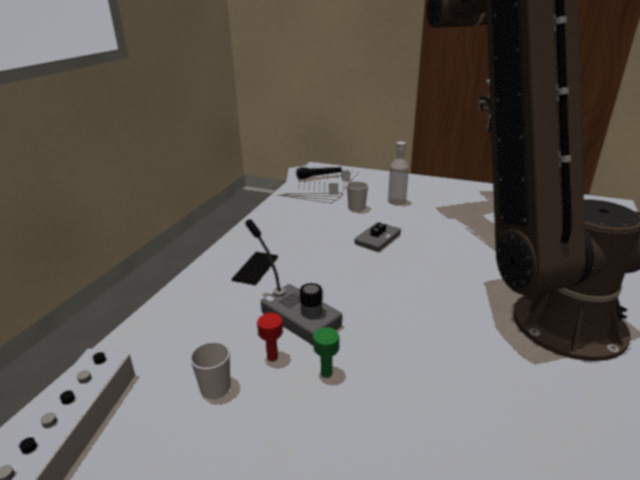

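Top view: the candidates are the black cap on the mic base's port (232,259), the red look-alike (188,245), the green look-alike (187,288), and the knobs on the strip at upper left (60–130,150). I choose the black cap on the grey block with the gooseneck. The charger with its black rib is at (386,270), and the red and green packs stand upright in the side view at (270,335) and (326,350).

```bash
cat > h.py <<'E'
import numpy as np,cv2
def cloud(c):
    v,u=np.mgrid[:480,:640];z=c["range_z"]
    P=np.stack([(u-c["cx"])*z/c["fx"],(v-c["cy"])*z/c["fy"],z],-1)
    return (P-c["t"])@c["R"]
E
python3 - <<'E'
from h import *
c=dict(np.load("pics/top0.npz"));W=cloud(c);im=c["image"]
def reg(u0,u1,v0,v1,lo,hi,name):
    w=W[v0:v1,u0:u1].reshape(-1,3);k=(w[:,2]>lo)&(w[:,2]<hi);w=w[k]
    rc=cv2.minAreaRect((w[:,:2]*1000).astype(np.float32))
    print(name,k.sum(),w.mean(0).round(4),np.percentile(w[:,2],[5,50,95]).round(4),rc)
    return w
reg(215,250,240,282,.09,.12,"cap")
reg(205,272,205,288,.03,.05,"base")
reg(352,418,245,297,.013,.03,"charger")
reg(352,418,245,297,.034,.06,"rib")
for n,a in dict(red=(170,205,228,262),green=(170,205,272,305),cupa=(130,170,200,240),cupb=(430,470,210,245),bottle=(465,512,250,285),phone=(262,325,160,200)).items():
    reg(*a,.006,.3,n)
big=cv2.resize(im[190:310,160:430],None,fx=2.9,fy=2.9,interpolation=cv2.INTER_CUBIC)
cv2.imwrite("pics/crop0.png",cv2.convertScaleAbs(big[...,::-1],alpha=1.8))
E
```

```text
cap 263 [0.5337 0.2047 0.1018] [0.0967 0.102  0.1064] ((532.8998413085938, 205.91160583496094), (49.32667541503906, 46.776485443115234), 89.97587585449219)
base 1661 [0.5695 0.1882 0.0398] [0.0344 0.0398 0.0452] ((566.0110473632812, 192.066650390625), (96.26642608642578, 174.3281707763672), 67.65592956542969)
charger 1151 [ 0.4991 -0.2325  0.0209] [0.0161 0.021  0.0255] ((498.9485168457031, -234.0950469970703), (135.60595703125, 84.89462280273438), 74.36000061035156)
rib 153 [ 0.4991 -0.2337  0.0407] [0.0358 0.0402 0.0461] ((499.0510559082031, -233.8597412109375), (54.899635314941406, 23.94156837463379), 74.53634643554688)
red 314 [0.5717 0.3254 0.0901] [0.008  0.0973 0.102 ] ((576.0006713867188, 351.4536437988281), (103.09767150878906, 91.70361328125), 84.55723571777344)
green 322 [0.453  0.3286 0.0891] [0.0075 0.097  0.1021] ((449.60858154296875, 348.4490051269531), (84.66168212890625, 99.54047393798828), 2.04813551902771)
cupa 554 [0.6406 0.4461 0.0486] [0.0066 0.0509 0.0861] ((647.94482421875, 458.3702392578125), (111.06072235107422, 113.50666046142578), 88.07750701904297)
cupb 472 [ 0.6235 -0.4257  0.0509] [0.0074 0.0546 0.0854] ((621.907958984375, -425.1927490234375), (86.5641098022461, 80.85661315917969), 35.448211669921875)
bottle 805 [ 0.508  -0.5023  0.121 ] [0.0203 0.1326 0.2088] ((516.9138793945312, -533.796875), (68.8194580078125, 135.12509155273438), 36.712791442871094)
phone 953 [0.7652 0.0366 0.0093] [0.0063 0.009  0.0135] ((767.8925170898438, 43.11542510986328), (104.5852279663086, 184.55397033691406), 5.5802154541015625)
```

View pics/crop0.png

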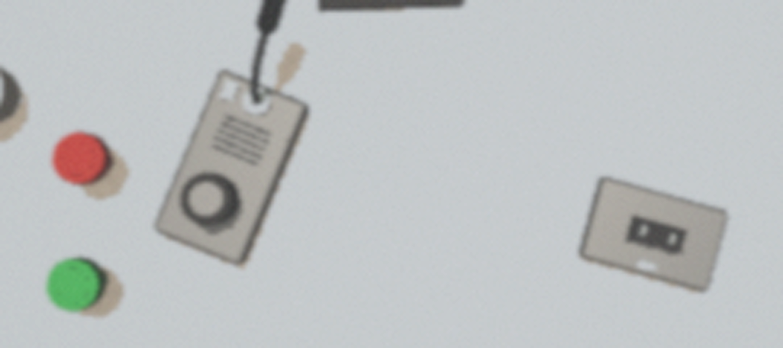

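The crop shows the black-ribbed, grey-topped cap at crop (208,200) on the block with the gooseneck. The red pack is at (80,158), the green at (75,285), and the charger rib at (656,235). The target is confirmed, and I move above the port.

apply_moves(
  targets=[
    {"dp":[0.305,0.84,0.0],"yaw":-64},
    {"dp":[0.305,0.84,0.0],"yaw":-64},
    {"dp":[0.305,0.84,0.0],"yaw":-64},
    {"dp":[0.305,0.84,0.0],"yaw":-64},
    {"dp":[0.305,0.84,0.0],"yaw":-64},
    {"dp":[0.305,0.84,0.0],"yaw":-64},
    {"dp":[0.305,0.84,0.0],"yaw":-64},
    {"dp":[0.305,0.84,0.0],"yaw":-64},
    {"dp":[0.305,0.84,0.0],"yaw":-64},
    {"dp":[0.305,0.84,0.0],"yaw":-64},
    {"dp":[0.305,0.84,0.0],"yaw":-64},
    {"dp":[0.305,0.84,0.0],"yaw":-64},
    {"dp":[0.305,0.84,0.0],"yaw":-64},
    {"dp":[0.305,0.84,0.0],"yaw":-64},
    {"dp":[0.305,0.84,0.0],"yaw":-64},
    {"dp":[0.305,0.84,0.0],"yaw":-64},
    {"dp":[0.305,0.84,0.0],"yaw":-64},
    {"dp":[0.305,0.84,0.0],"yaw":-64},
    {"dp":[0.305,0.84,0.0],"yaw":-64},
    {"dp":[0.305,0.84,0.0],"yaw":-64},
  ],
  grip=-1,
  squeeze=30,
)

```text
time_s: 1.77
tcp_pos: [0.5014, 0.1174, 0.2136]
eef_rot: [180.0, -0.0, 135.8]
contact_force: [1.4, -0.5, 0.9]
gripper_width: 0.0874
gripper_force: 0.0
```

apply_moves(
  targets=[
    {"dp":[0.02,0.07,0.0],"yaw":0},
    {"dp":[0.02,0.07,0.0],"yaw":0},
    {"dp":[0.02,0.07,0.0],"yaw":0},
    {"dp":[0.02,0.07,0.0],"yaw":0},
    {"dp":[0.02,0.07,0.0],"yaw":0},
  ],
)

```text
time_s: 2.18
tcp_pos: [0.5218, 0.1839, 0.213]
eef_rot: [-179.9, -0.1, 135.9]
contact_force: [0.2, -0.2, 0.9]
gripper_width: 0.0874
gripper_force: 0.0
```

```bash
cat >> h.py <<'E'
def wcloud(c,s):
    from scipy.spatial.transform import Rotation as R
    z=c["range_z"];v,u=np.mgrid[:480,:640]
    P=np.stack([(u-c["cx"])*z/c["fx"],(v-c["cy"])*z/c["fy"],z],-1)
    T=c["T_tool_cam"];P=P@T[:3,:3].T+T[:3,3]
    return P@R.from_euler("xyz",s["eef_rot"],degrees=True).as_matrix().T+s["tcp_pos"]
E
python3 - <<'E'
from plant import *;from h import *
s=get_state();c=cams.capture("wrist");print(s["tcp_pos"],s["eef_rot"],s["joints"])
W=wcloud(c,s);z=c["range_z"]
k=(z>0)&(W[...,2]>.09)&(W[...,2]<.112)&(np.hypot(W[...,0]-.533,W[...,1]-.205)<.045)
w=W[k];print(k.sum(),w.mean(0),np.percentile(w[:,2],[5,50,95]))
print(cv2.minEnclosingCircle((w[:,:2]*1000).astype(np.float32)),cv2.minAreaRect((w[:,:2]*1000).astype(np.float32)))
cv2.imwrite("pics/w1.png",c["image"][...,::-1])
E
```

```text
[0.52176835 0.18392644 0.21301734] [-1.79933417e+02 -1.49490301e-01  1.35925906e+02] [ 3.95961885e+01  9.21433207e+00 -1.47240936e+01 -1.54431716e-01
 -6.61443098e+01 -1.73607636e+02]
3132 [0.53317324 0.20749112 0.10194179] [0.0989165  0.10231429 0.10358758]
((534.5548095703125, 206.50010681152344), 25.332672119140625) ((534.3632202148438, 206.72720336914062), (50.119346618652344, 49.91297149658203), 10.264514923095703)
```

View pics/w1.png

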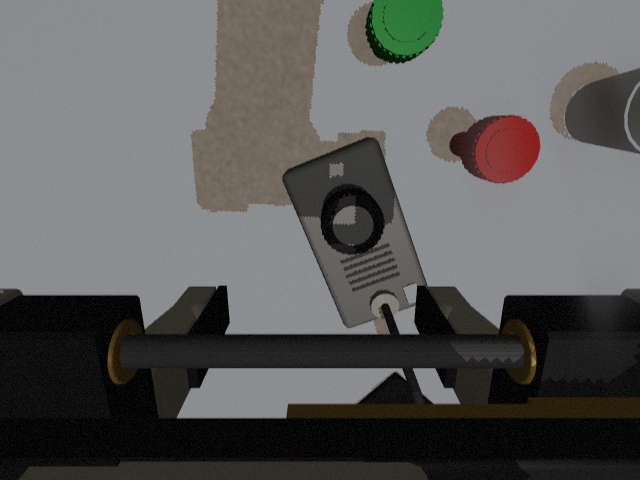

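The wrist view shows the black cap at (352,218), with the red pack at (505,150) and green at (405,25) off to the side. I align and descend, then close.

apply_moves(
  targets=[
    {"dp":[0.0122,0.0222,-0.02],"yaw":7},
    {"dp":[0.0122,0.0222,-0.05],"yaw":12},
    {"dp":[0.0122,0.0222,-0.08],"yaw":12},
    {"dp":[0.0122,0.0222,-0.11],"yaw":12},
    {"dp":[0.0122,0.0222,-0.121],"yaw":12},
    {"dp":[0.0122,0.0222,-0.121],"yaw":12},
  ],
)

```text
time_s: 2.73
tcp_pos: [0.5328, 0.2042, 0.0903]
eef_rot: [-179.7, -0.2, 147.8]
contact_force: [-0.3, 0.1, 0.4]
gripper_width: 0.0876
gripper_force: 0.0
```

apply_moves(
  targets=[
    {"dp":[0,0,0],"yaw":0},
    {"dp":[0,0,0],"yaw":0},
    {"dp":[0,0,0],"yaw":0},
    {"dp":[0,0,0],"yaw":0},
    {"dp":[0,0,0],"yaw":0},
    {"dp":[0,0,0],"yaw":0},
  ],
  grip=1,
  squeeze=30,
)

```text
time_s: 3.23
tcp_pos: [0.5348, 0.2067, 0.0934]
eef_rot: [179.9, -0.1, 147.9]
contact_force: [-0.1, -0.8, -0.4]
gripper_width: 0.0531
gripper_force: 0.0
```

```bash
python3 -c "
from plant import *
s=get_state();print(s)"
```

```text
{'time_s': 3.2333, 'joints': array([  40.58186598,   17.19597641,  -21.31638898,   -0.16446107,
        -51.44084901, -162.54370952]), 'qd': array([ 0.03583068,  0.46675441, -0.27720823, -0.03135772,  0.08636894,
       -0.02654081]), 'joint_torque': array([-2.82915425e-02, -4.88245654e+01,  2.44071203e+01,  5.71953401e+00,
       -6.16545207e-02, -5.87669419e-04]), 'tcp_pos': array([0.5347665 , 0.2066714 , 0.09336121]), 'eef_rot': array([ 1.79916876e+02, -1.08759735e-01,  1.47935776e+02]), 'contact_force': array([-0.05568701, -0.78766264, -0.38566515]), 'moment': array([-0.14168146, -0.008118  , -0.02009532]), 'gripper_force': 0.0, 'gripper_width': 0.0531165183481841}
```

apply_moves(
  targets=[
    {"dp":[0,0,0],"yaw":0},
    {"dp":[0,0,0],"yaw":0},
    {"dp":[0,0,0],"yaw":0},
    {"dp":[0,0,0.0002],"yaw":7},
    {"dp":[0,0,0.0004],"yaw":14},
    {"dp":[0,0,0.0007],"yaw":21},
    {"dp":[0,0,0.0009],"yaw":28},
    {"dp":[0,0,0.0011],"yaw":35},
    {"dp":[0,0,0.0013],"yaw":42},
  ],
)

```text
time_s: 3.98
tcp_pos: [0.5345, 0.2064, 0.0938]
eef_rot: [180.0, -0.1, -169.7]
contact_force: [-0.0, -0.0, -0.1]
gripper_width: 0.0003
gripper_force: 0.0
```

```bash
python3 -c "
from plant import *
s=get_state();print(s)"
```

```text
{'time_s': 3.9833, 'joints': array([ 4.06177943e+01,  1.72162498e+01, -2.12400981e+01, -1.02105392e-01,
       -5.16637776e+01, -1.20276040e+02]), 'qd': array([ 0.16046832, -0.08434811,  0.14889534,  0.25693863, -0.45721188,
       83.14087309]), 'joint_torque': array([-9.31417948e-03, -4.86757028e+01,  2.43112081e+01,  5.74874058e+00,
       -7.95377302e-02, -2.41600156e+00]), 'tcp_pos': array([0.53445492, 0.20641387, 0.09381629]), 'eef_rot': array([ 1.79991534e+02, -1.44090950e-01, -1.69721652e+02]), 'contact_force': array([-0.02680519, -0.04132577, -0.11924308]), 'moment': array([ 0.00545235, -0.01734141, -0.04110648]), 'gripper_force': 0.0, 'gripper_width': 0.00034681052409353763}
```

```bash
python3 - <<'E'
from plant import *;from h import *
a=cams.capture("wrist")["image"];b=cams.capture("side")["image"][240:380,230:400]
b=cv2.resize(b,None,fx=2.4,fy=2.4,interpolation=cv2.INTER_CUBIC)
a=cv2.resize(a,None,fx=.6,fy=.6,interpolation=cv2.INTER_AREA)
H=max(a.shape[0],b.shape[0]);p=np.zeros((H,a.shape[1]+b.shape[1],3),np.uint8);p[:a.shape[0],:a.shape[1]]=a;p[:b.shape[0],a.shape[1]:]=b
cv2.imwrite("pics/c2.png",cv2.convertScaleAbs(p[...,::-1],alpha=1.6));print(p.shape)
E
```

```text
(336, 792, 3)
```

View pics/c2.png

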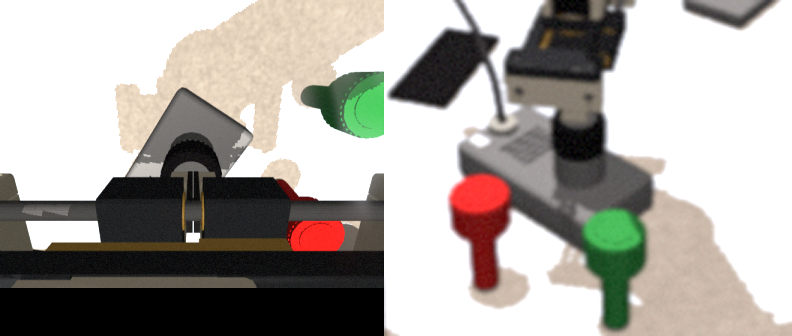

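The crops show the fingers shut at (192,205) in the wrist view and apparently beside or above the cap, so nothing is gripped. I check where the fingers really are from side depth.

```bash
python3 - <<'E'
from plant import *;from h import *
s=get_state();print(s["tcp_pos"],s["eef_rot"][2],s["gripper_width"],s["contact_force"])
c=cams.capture("side");W=cloud(c);z=c["range_z"]
d=np.hypot(W[...,0]-.534,W[...,1]-.206)
for lo in np.arange(.04,.2,.01):
    k=(z>0)&(d<.12)&(W[...,2]>lo)&(W[...,2]<=lo+.01)&(W[...,1]<.30)
    w=W[k]
    if len(w): print(round(lo,2),k.sum(),w[:,:2].min(0).round(3),w[:,:2].max(0).round(3),np.median(w,0).round(3),np.median(c["image"][k],0))
for X in [(.534,.206,.101),(.5345,.2064,.0938),(.5345,.2064,.0718)]:
    p=c["R"]@np.array(X)+c["t"];print(X,c["fx"]*p[0]/p[2]+c["cx"],c["fy"]*p[1]/p[2]+c["cy"])
c=cams.capture("wrist");W=wcloud(c,s);z=c["range_z"]
T=c["T_tool_cam"];print(T.round(3))
v,u=np.mgrid[:480,:640];P=np.stack([(u-c["cx"])*z/c["fx"],(v-c["cy"])*z/c["fy"],z],-1)@T[:3,:3].T+T[:3,3]
for q in [(300,330),(340,330),(300,300),(340,300),(320,260)]: print(q,P[q[1],q[0]].round(3),W[q[1],q[0]].round(3))
E
```

```text
[0.53449873 0.2064355  0.09384553] -169.93990315512272 0.0004094114249421322 [-0.51765291 -1.08269023 -0.0123642 ]
0.04 490 [0.479 0.126] [0.652 0.264] [0.59  0.198 0.041] [80. 77. 78.]
0.05 99 [0.512 0.163] [0.638 0.23 ] [0.533 0.223 0.055] [42. 41. 41.]
0.06 89 [0.512 0.163] [0.639 0.231] [0.531 0.223 0.065] [43. 41. 42.]
0.07 101 [0.511 0.161] [0.64  0.231] [0.532 0.222 0.075] [15. 14. 15.]
0.08 95 [0.511 0.16 ] [0.642 0.231] [0.532 0.224 0.085] [8. 8. 8.]
0.09 135 [0.51 0.16] [0.645 0.232] [0.532 0.22  0.097] [ 9.  9. 10.]
0.1 129 [0.513 0.158] [0.645 0.231] [0.53  0.214 0.102] [38. 37. 37.]
0.11 46 [0.522 0.161] [0.646 0.226] [0.533 0.221 0.116] [80.5 75.  66. ]
0.12 3 [0.525 0.22 ] [0.539 0.225] [0.527 0.221 0.121] [82. 76. 67.]
0.16 1 [0.516 0.288] [0.516 0.288] [0.516 0.288 0.17 ] [65. 61. 54.]
0.17 166 [0.483 0.117] [0.559 0.3  ] [0.516 0.29  0.176] [84.5 79.  71. ]
0.18 272 [0.482 0.118] [0.558 0.3  ] [0.516 0.289 0.186] [83. 77. 68.]
0.19 425 [0.481 0.109] [0.578 0.3  ] [0.514 0.224 0.196] [31. 28. 22.]
(0.534, 0.206, 0.101) 310.88788928732816 289.38049044453106
(0.5345, 0.2064, 0.0938) 310.6735810567166 292.20236140125576
(0.5345, 0.2064, 0.0718) 310.89399108515533 300.53797997066243
[[ 0.001 -0.955 -0.297  0.08 ]
 [ 1.     0.001  0.     0.001]
 [-0.    -0.297  0.955 -0.171]
 [ 0.     0.     0.     1.   ]]
(300, 330) [ 0.039 -0.003 -0.102] [0.497 0.197 0.196]
(340, 330) [ 0.038  0.005 -0.1  ] [0.497 0.205 0.194]
(300, 300) [ 0.038 -0.004 -0.086] [0.498 0.196 0.18 ]
(340, 300) [ 0.038  0.006 -0.087] [0.496 0.206 0.181]
(320, 260) [ 0.02   0.001 -0.008] [0.515 0.204 0.102]
```

```bash
python3 - <<'E'
from plant import *;from h import *
c=cams.capture("side");W=cloud(c);z=c["range_z"]
for v in range(240,312,4): print(v,[tuple(W[v,u].round(3)) if z[v,u]>0 else None for u in (300,308,316)],c["image"][v,308])
b=c["image"][200:330,240:400]
cv2.imwrite("pics/c3.png",cv2.convertScaleAbs(cv2.resize(b,None,fx=4.5,fy=4.5,interpolation=cv2.INTER_CUBIC)[...,::-1],alpha=2.2))
E
```

```text
240 [(np.float64(0.548), np.float64(0.222), np.float64(0.228)), (np.float64(0.532), np.float64(0.219), np.float64(0.229)), (np.float64(0.515), np.float64(0.22), np.float64(0.232))] [6 0 0]
244 [(np.float64(0.548), np.float64(0.223), np.float64(0.219)), (np.float64(0.533), np.float64(0.217), np.float64(0.219)), (np.float64(0.516), np.float64(0.217), np.float64(0.222))] [3 3 3]
248 [(np.float64(0.545), np.float64(0.23), np.float64(0.214)), (np.float64(0.529), np.float64(0.226), np.float64(0.215)), (np.float64(0.515), np.float64(0.219), np.float64(0.213))] [37 34 27]
252 [(np.float64(0.545), np.float64(0.231), np.float64(0.206)), (np.float64(0.529), np.float64(0.228), np.float64(0.207)), (np.float64(0.509), np.float64(0.236), np.float64(0.215))] [26 21 15]
256 [(np.float64(0.546), np.float64(0.23), np.float64(0.195)), (np.float64(0.53), np.float64(0.226), np.float64(0.197)), (np.float64(0.503), np.float64(0.25), np.float64(0.216))] [19 20 20]
260 [(np.float64(0.527), np.float64(0.272), np.float64(0.214)), (np.float64(0.526), np.float64(0.236), np.float64(0.194)), (np.float64(0.503), np.
[... 1584 characters left out ...]
oat64(0.551), np.float64(0.225), np.float64(0.092)), (np.float64(0.532), np.float64(0.227), np.float64(0.098)), (np.float64(0.517), np.float64(0.22), np.float64(0.097))] [ 9  9 11]
300 [(np.float64(0.552), np.float64(0.224), np.float64(0.081)), (np.float64(0.533), np.float64(0.226), np.float64(0.087)), None] [6 5 5]
304 [(np.float64(0.554), np.float64(0.221), np.float64(0.068)), (np.float64(0.533), np.float64(0.227), np.float64(0.077)), (np.float64(0.516), np.float64(0.222), np.float64(0.078))] [8 9 7]
308 [(np.float64(0.555), np.float64(0.219), np.float64(0.055)), (np.float64(0.533), np.float64(0.226), np.float64(0.066)), (np.float64(0.518), np.float64(0.219), np.float64(0.065))] [43 40 41]
```

View pics/c3.png

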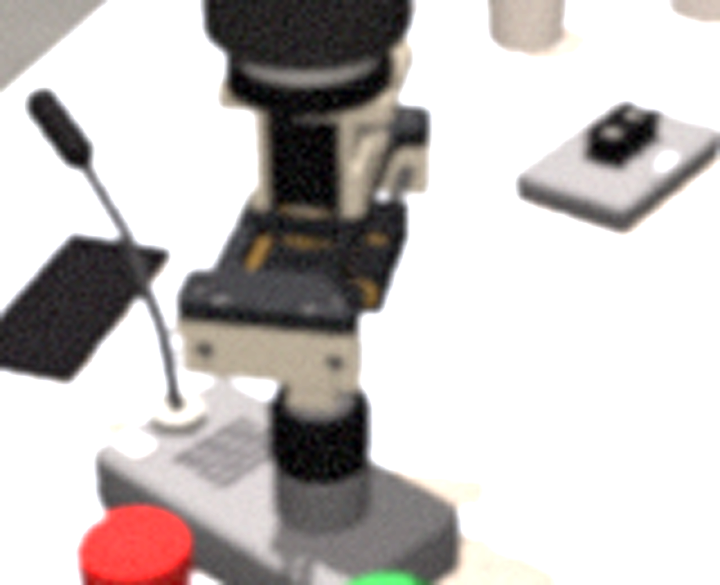

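The fingers are shut with their tips at about z=0.10, on top of the cap, although the reported TCP is 0.094. So the tips don't sit 22 mm ahead of the reported TCP. I measure the true tip offset with the wrist depth.

```bash
python3 - <<'E'
from plant import *;from h import *
s=get_state();c=cams.capture("wrist");z=c["range_z"];T=c["T_tool_cam"]
v,u=np.mgrid[:480,:640];P=np.stack([(u-c["cx"])*z/c["fx"],(v-c["cy"])*z/c["fy"],z],-1)@T[:3,:3].T+T[:3,3]
k=(z>0)&(np.abs(P[...,1])<.03)
for lo in np.arange(-.12,.05,.01):
    m=k&(P[...,2]>lo)&(P[...,2]<=lo+.01)&(v>225)
    if m.sum()>5: print(round(lo,2),m.sum(),P[m].min(0).round(3),P[m].max(0).round(3),np.median(c["image"][m],0))
for vv in range(230,420,10): print(vv,[(P[vv,x].round(3).tolist(),c["image"][vv,x].tolist()) for x in (320,310,335)])
E
```

```text
-0.12 11192 [ 0.023 -0.03  -0.12 ] [ 0.027  0.03  -0.11 ] [ 9.  9. 10.]
-0.11 22829 [ 0.02 -0.03 -0.11] [ 0.04  0.03 -0.1 ] [22. 23. 21.]
-0.1 6437 [ 0.012 -0.03  -0.1  ] [ 0.04  0.03 -0.09] [11. 11. 12.]
-0.09 2299 [ 0.003 -0.03  -0.09 ] [ 0.04  0.03 -0.08] [10. 10. 10.]
-0.08 77 [-0.004 -0.003 -0.08 ] [ 0.008  0.006 -0.07 ] [52. 48. 41.]
-0.07 126 [-0.011 -0.003 -0.065] [-0.     0.006 -0.06 ] [41. 39. 33.]
-0.06 505 [-0.01  -0.003 -0.06 ] [ 0.012  0.006 -0.05 ] [22. 21. 20.]
-0.05 305 [ 0.008 -0.004 -0.05 ] [ 0.012  0.007 -0.04 ] [10. 10. 10.]
-0.04 372 [ 0.002 -0.004 -0.04 ] [ 0.012  0.008 -0.03 ] [18. 18. 16.]
-0.03 587 [ 0.008 -0.014 -0.03 ] [ 0.012  0.017 -0.02 ] [61. 56. 48.]
-0.02 252 [-0.008 -0.02  -0.02 ] [ 0.021  0.017 -0.01 ] [58.  54.  46.5]
-0.01 3388 [-0.019 -0.025 -0.01 ] [ 0.026  0.025 -0.   ] [14. 14. 14.]
-0.0 493 [ 0.006 -0.024  0.   ] [0.025 0.024 0.01 ] [5. 5. 6.]
0.01 432 [ 0.008 -0.023  0.01 ] [0.025 0.024 0.02 ] [5. 5. 5.]
0.02 210 [ 0.009 -0.022  0.02 ] [0.025 0.023 0.03 ] [29.5 29.  28. ]
0.03 295 [ 0.01  -0.021  0.03 ] [0.024 0.021 0.04 ] [31. 31. 30.]
0.0
[... 1722 characters left out ...]
.097], [49, 47, 44]), ([0.029, 0.005, -0.098], [57, 44, 27])]
370 [([-0.002, 0.001, -0.06], [20, 19, 19]), ([-0.001, -0.003, -0.061], [45, 42, 38]), ([0.026, 0.005, -0.098], [53, 39, 16])]
380 [([-0.007, 0.001, -0.06], [17, 13, 10]), ([-0.004, -0.002, -0.063], [42, 38, 32]), ([0.023, 0.005, -0.098], [60, 44, 18])]
390 [([-0.136, 0.0, 0.094], [175, 178, 185]), ([-0.008, -0.003, -0.063], [55, 54, 47]), ([0.005, 0.005, -0.079], [50, 47, 42])]
400 [([-0.145, 0.0, 0.093], [177, 179, 185]), ([-0.011, -0.002, -0.065], [117, 118, 117]), ([0.023, 0.004, -0.104], [52, 39, 15])]
410 [([0.023, 0.001, -0.107], [54, 40, 17]), ([0.023, -0.001, -0.107], [56, 43, 19]), ([0.023, 0.004, -0.107], [53, 37, 12])]
```

The real fingertips are about 11 mm *behind* the reported TCP, a shift of about 33 mm. I'll work with tip z ≈ reported z + 0.011. I open, turn back and go 31 mm deeper.

apply_moves(
  targets=[
    {"dp":[0,0,0.005],"yaw":-7},
    {"dp":[0,0,0.005],"yaw":-14},
    {"dp":[0,0,0.005],"yaw":-21},
    {"dp":[0,0,0.005],"yaw":-28},
    {"dp":[0,0,0.005],"yaw":-35},
    {"dp":[0,0,0.005],"yaw":-42},
    {"dp":[0,0,0.005],"yaw":-42},
    {"dp":[0,0,0.005],"yaw":-42},
    {"dp":[0,0,0.005],"yaw":-42},
    {"dp":[0,0,0.005],"yaw":-42},
    {"dp":[0,0,0.005],"yaw":-42},
  ],
  grip=-1,
)

```text
time_s: 5.2
tcp_pos: [0.5345, 0.2064, 0.0989]
eef_rot: [180.0, -0.1, 148.0]
contact_force: [-0.6, 0.7, -0.1]
gripper_width: 0.0682
gripper_force: 0.0
```

apply_moves(
  targets=[
    {"dp":[0,0,-0.01],"yaw":0},
    {"dp":[0,0,-0.025],"yaw":0},
    {"dp":[0,0,-0.036],"yaw":0},
    {"dp":[0,0,-0.036],"yaw":0},
  ],
)

```text
time_s: 5.53
tcp_pos: [0.5328, 0.2053, 0.0599]
eef_rot: [-179.8, -0.2, 147.9]
contact_force: [0.3, -0.5, -0.3]
gripper_width: 0.087
gripper_force: 0.0
```

apply_moves(
  targets=[
    {"dp":[0,0,0],"yaw":0},
    {"dp":[0,0,0],"yaw":0},
    {"dp":[0,0,0],"yaw":0},
    {"dp":[0,0,0],"yaw":0},
    {"dp":[0,0,0],"yaw":0},
    {"dp":[0,0,0],"yaw":0},
    {"dp":[0,0,0],"yaw":0},
    {"dp":[0,0,0],"yaw":0},
  ],
  grip=1,
  squeeze=35,
)

```text
time_s: 6.2
tcp_pos: [0.5343, 0.2062, 0.0631]
eef_rot: [180.0, -0.1, 147.9]
contact_force: [-1.0, -2.0, 1.4]
gripper_width: 0.0499
gripper_force: 35.0
```

apply_moves(
  targets=[
    {"dp":[0,0,0.0002],"yaw":7},
    {"dp":[0,0,0.0004],"yaw":14},
    {"dp":[0,0,0.0007],"yaw":21},
    {"dp":[0,0,0.0009],"yaw":28},
    {"dp":[0,0,0.0011],"yaw":35},
    {"dp":[0,0,0.0013],"yaw":42},
    {"dp":[0,0,0.0015],"yaw":49},
    {"dp":[0,0,0.0017],"yaw":56},
  ],
)

```text
time_s: 6.87
tcp_pos: [0.5335, 0.2053, 0.0646]
eef_rot: [-180.0, -0.3, -155.8]
contact_force: [-3.1, -3.6, 4.4]
gripper_width: 0.05
gripper_force: 35.0
```

```bash
python3 -c "
from plant import *
s=get_state();print(s['joints'],s['contact_force'],s['moment'])"
```

```text
[ 4.06142364e+01  1.91319319e+01 -2.30694766e+01 -6.55459529e-02
 -4.80669076e+01 -1.06325278e+02] [-3.09271747 -3.60771878  4.37879917] [-1.28936485  1.07624204 -0.12810321]
```

apply_moves(
  targets=[
    {"dp":[0,0,0.0002],"yaw":7},
    {"dp":[0,0,0.0004],"yaw":14},
    {"dp":[0,0,0.0007],"yaw":21},
    {"dp":[0,0,0.0009],"yaw":28},
    {"dp":[0,0,0.0011],"yaw":35},
    {"dp":[0,0,0.0013],"yaw":42},
    {"dp":[0,0,0.0015],"yaw":49},
    {"dp":[0,0,0.0017],"yaw":56},
    {"dp":[0,0,0.002],"yaw":63},
    {"dp":[0,0,0.0022],"yaw":70},
    {"dp":[0,0,0.0024],"yaw":77},
    {"dp":[0,0,0.0026],"yaw":84},
    {"dp":[0,0,0.0028],"yaw":91},
    {"dp":[0,0,0.003],"yaw":98},
    {"dp":[0,0,0.0033],"yaw":105},
    {"dp":[0,0,0.0035],"yaw":112},
    {"dp":[0,0,0.0037],"yaw":119},
    {"dp":[0,0,0.0039],"yaw":126},
    {"dp":[0,0,0.0041],"yaw":133},
  ],
)

```text
time_s: 8.45
tcp_pos: [0.5352, 0.205, 0.069]
eef_rot: [179.9, -0.2, -22.7]
contact_force: [4.3, -7.1, 1.4]
gripper_width: 0.0497
gripper_force: 35.0
```

apply_moves(
  targets=[
    {"dp":[0,0,0.0002],"yaw":7},
    {"dp":[0,0,0.0004],"yaw":14},
    {"dp":[0,0,0.0007],"yaw":21},
    {"dp":[0,0,0.0009],"yaw":28},
    {"dp":[0,0,0.0011],"yaw":35},
    {"dp":[0,0,0.0013],"yaw":42},
    {"dp":[0,0,0.0015],"yaw":49},
    {"dp":[0,0,0.0017],"yaw":56},
    {"dp":[0,0,0.002],"yaw":63},
    {"dp":[0,0,0.0022],"yaw":70},
    {"dp":[0,0,0.0024],"yaw":77},
    {"dp":[0,0,0.0026],"yaw":84},
    {"dp":[0,0,0.0028],"yaw":91},
    {"dp":[0,0,0.003],"yaw":98},
    {"dp":[0,0,0.0033],"yaw":105},
    {"dp":[0,0,0.0035],"yaw":112},
    {"dp":[0,0,0.0037],"yaw":119},
    {"dp":[0,0,0.0039],"yaw":126},
  ],
)

```text
time_s: 9.95
tcp_pos: [0.5347, 0.2065, 0.0729]
eef_rot: [180.0, -0.1, 103.3]
contact_force: [0.3, 1.9, 1.0]
gripper_width: 0.0499
gripper_force: 35.0
```

```bash
python3 -c "
from plant import *
s=get_state();print(s['joints'],s['contact_force'],s['moment'])"
```

```text
[ 4.05881198e+01  1.85012677e+01 -2.26455334e+01 -1.41144028e-01
 -4.87446842e+01  1.52778608e+02] [0.26258479 1.93571497 0.95614342] [ 0.27007689  0.09610133 -0.00659125]
```

apply_moves(
  targets=[
    {"dp":[0,0,0],"yaw":0},
    {"dp":[0,0,0],"yaw":0},
    {"dp":[0,0,0],"yaw":0},
    {"dp":[0,0,0],"yaw":-7},
    {"dp":[0,0,0],"yaw":-14},
    {"dp":[0,0,0],"yaw":-21},
    {"dp":[0,0,0],"yaw":-28},
    {"dp":[0,0,0],"yaw":-35},
    {"dp":[0,0,0],"yaw":-42},
    {"dp":[0,0,0],"yaw":-49},
    {"dp":[0,0,0],"yaw":-56},
    {"dp":[0,0,0],"yaw":-63},
    {"dp":[0,0,0],"yaw":-70},
    {"dp":[0,0,0],"yaw":-77},
    {"dp":[0,0,0],"yaw":-84},
    {"dp":[0,0,0],"yaw":-91},
    {"dp":[0,0,0],"yaw":-98},
    {"dp":[0,0,0],"yaw":-105},
    {"dp":[0,0,0],"yaw":-112},
    {"dp":[0,0,0],"yaw":-119},
  ],
  grip=-0.6,
)

```text
time_s: 11.62
tcp_pos: [0.5345, 0.2064, 0.0725]
eef_rot: [180.0, -0.1, -16.6]
contact_force: [-1.1, 0.6, 0.3]
gripper_width: 0.0702
gripper_force: 0.0
```

apply_moves(
  targets=[
    {"dp":[0,0,0],"yaw":-7},
    {"dp":[0,0,0],"yaw":-14},
    {"dp":[0,0,0],"yaw":-21},
    {"dp":[0,0,0],"yaw":-28},
    {"dp":[0,0,0],"yaw":-35},
    {"dp":[0,0,0],"yaw":-42},
    {"dp":[0,0,0],"yaw":-49},
    {"dp":[0,0,0],"yaw":-56},
    {"dp":[0,0,0],"yaw":-63},
    {"dp":[0,0,0],"yaw":-70},
    {"dp":[0,0,0],"yaw":-77},
    {"dp":[0,0,0],"yaw":-84},
    {"dp":[0,0,0],"yaw":-91},
    {"dp":[0,0,0],"yaw":-98},
    {"dp":[0,0,0],"yaw":-105},
    {"dp":[0,0,0],"yaw":-112},
    {"dp":[0,0,0],"yaw":-119},
    {"dp":[0,0,0],"yaw":-126},
    {"dp":[0,0,0],"yaw":-133},
    {"dp":[0,0,0],"yaw":-140},
  ],
)

```text
time_s: 13.28
tcp_pos: [0.5344, 0.2064, 0.0725]
eef_rot: [180.0, -0.1, -156.6]
contact_force: [0.1, -0.2, 0.1]
gripper_width: 0.0701
gripper_force: 0.0
```

apply_moves(
  targets=[
    {"dp":[0,0,0],"yaw":-7},
    {"dp":[0,0,0],"yaw":-14},
    {"dp":[0,0,0],"yaw":-21},
    {"dp":[0,0,0],"yaw":-28},
    {"dp":[0,0,0],"yaw":-35},
    {"dp":[0,0,0],"yaw":-42},
    {"dp":[0,0,0],"yaw":-49},
    {"dp":[0,0,0],"yaw":-56},
    {"dp":[0,0,0],"yaw":-56},
  ],
)

```text
time_s: 14.03
tcp_pos: [0.5345, 0.2065, 0.0725]
eef_rot: [180.0, -0.1, 147.4]
contact_force: [-0.2, 0.1, 0.6]
gripper_width: 0.07
gripper_force: 0.0
```

apply_moves(
  targets=[
    {"dp":[0,0,0],"yaw":0},
    {"dp":[0,0,0],"yaw":0},
    {"dp":[0,0,0],"yaw":0},
    {"dp":[0,0,0],"yaw":0},
    {"dp":[0,0,0],"yaw":0},
    {"dp":[0,0,0],"yaw":0},
  ],
  grip=1,
)

```text
time_s: 14.53
tcp_pos: [0.5344, 0.2062, 0.0726]
eef_rot: [-180.0, -0.1, 148.0]
contact_force: [-0.7, -0.5, 0.6]
gripper_width: 0.0496
gripper_force: 35.0
```

```bash
python3 - <<'E'
from plant import *;from h import *
s=get_state();print(s['time_s'],s['joints'],s['contact_force'],s['moment'],s['gripper_force'],s['gripper_width'])
c=cams.capture("side");W=cloud(c);z=c["range_z"]
k=(z>0)&(np.hypot(W[...,0]-.534,W[...,1]-.206)<.035)&(W[...,2]>.045)&(W[...,2]<.15)
for lo in np.arange(.05,.13,.004):
    m=k&(W[...,2]>lo)&(W[...,2]<=lo+.004)
    if m.sum():print(round(lo,3),m.sum(),np.median(c["image"][m],0))
E
```

```text
14.5333 [  40.57319513   18.57216975  -22.57137112   -0.17263269  -48.90560976
 -162.50162718] [-0.68511631 -0.5462041   0.55051651] [-0.4061315   0.13430546 -0.00598358] 34.99980367720127 0.04961915923367365
0.05 32 [42.5 41.5 42. ]
0.054 38 [43. 42. 41.]
0.058 31 [42. 42. 41.]
0.062 38 [48. 46. 46.]
0.066 65 [54. 52. 52.]
0.07 20 [46. 45. 44.]
0.074 8 [34.5 34.  34. ]
0.078 17 [26. 26. 25.]
0.082 34 [14. 12. 13.]
0.086 36 [7. 8. 7.]
0.09 33 [12. 11. 11.]
0.094 43 [8. 8. 9.]
0.098 44 [9.  8.  9.5]
0.102 36 [10.  9.  9.]
0.106 78 [12.  12.  12.5]
0.11 182 [48.5 47.  46.5]
0.114 16 [48.5 45.  40.5]
0.118 20 [62. 57. 51.]
0.122 18 [60.5 56.  50. ]
0.126 20 [49. 46. 42.]
```

The cap rim now sits at about z=0.079 and the top at 0.111, up 10 mm as expected. Now the second pass.

apply_moves(
  targets=[
    {"dp":[0,0,0.0002],"yaw":7},
    {"dp":[0,0,0.0004],"yaw":14},
    {"dp":[0,0,0.0007],"yaw":21},
    {"dp":[0,0,0.0009],"yaw":28},
    {"dp":[0,0,0.0011],"yaw":35},
    {"dp":[0,0,0.0013],"yaw":42},
    {"dp":[0,0,0.0015],"yaw":49},
    {"dp":[0,0,0.0017],"yaw":56},
    {"dp":[0,0,0.002],"yaw":63},
    {"dp":[0,0,0.0022],"yaw":70},
    {"dp":[0,0,0.0024],"yaw":77},
    {"dp":[0,0,0.0026],"yaw":84},
    {"dp":[0,0,0.0028],"yaw":91},
    {"dp":[0,0,0.003],"yaw":98},
    {"dp":[0,0,0.0033],"yaw":105},
    {"dp":[0,0,0.0035],"yaw":112},
    {"dp":[0,0,0.0037],"yaw":119},
    {"dp":[0,0,0.0039],"yaw":126},
    {"dp":[0,0,0.0041],"yaw":133},
  ],
)

```text
time_s: 16.17
tcp_pos: [0.5342, 0.2046, 0.0765]
eef_rot: [179.9, -0.3, -78.7]
contact_force: [3.8, -9.0, 0.8]
gripper_width: 0.0499
gripper_force: 35.0
```

apply_moves(
  targets=[
    {"dp":[0,0,0.0002],"yaw":7},
    {"dp":[0,0,0.0004],"yaw":14},
    {"dp":[0,0,0.0007],"yaw":21},
    {"dp":[0,0,0.0009],"yaw":28},
    {"dp":[0,0,0.0011],"yaw":35},
    {"dp":[0,0,0.0013],"yaw":42},
    {"dp":[0,0,0.0015],"yaw":49},
    {"dp":[0,0,0.0017],"yaw":56},
    {"dp":[0,0,0.002],"yaw":63},
    {"dp":[0,0,0.0022],"yaw":70},
    {"dp":[0,0,0.0024],"yaw":77},
    {"dp":[0,0,0.0026],"yaw":84},
    {"dp":[0,0,0.0028],"yaw":91},
    {"dp":[0,0,0.003],"yaw":98},
    {"dp":[0,0,0.0033],"yaw":105},
    {"dp":[0,0,0.0035],"yaw":112},
    {"dp":[0,0,0.0037],"yaw":119},
    {"dp":[0,0,0.0039],"yaw":126},
    {"dp":[0,0,0.0041],"yaw":133},
  ],
)

```text
time_s: 17.75
tcp_pos: [0.5348, 0.2064, 0.0809]
eef_rot: [180.0, -0.2, 54.3]
contact_force: [0.7, -1.5, 0.2]
gripper_width: 0.0498
gripper_force: 35.0
```

apply_moves(
  targets=[
    {"dp":[0,0,0.0002],"yaw":7},
    {"dp":[0,0,0.0004],"yaw":14},
    {"dp":[0,0,0.0007],"yaw":21},
    {"dp":[0,0,0.0009],"yaw":28},
    {"dp":[0,0,0.0011],"yaw":35},
    {"dp":[0,0,0.0013],"yaw":42},
    {"dp":[0,0,0.0013],"yaw":42},
    {"dp":[0,0,0.004],"yaw":42},
    {"dp":[0,0,0.008],"yaw":42},
    {"dp":[0,0,0.012],"yaw":42},
  ],
)

```text
time_s: 18.58
tcp_pos: [0.5344, 0.2064, 0.093]
eef_rot: [-180.0, -0.1, 95.8]
contact_force: [-0.6, -0.9, -0.9]
gripper_width: 0.0498
gripper_force: 35.0
```

```bash
python3 -c "
from plant import *
s=get_state();print(s['joints'],s['contact_force'],s['moment'])"
```

```text
[ 4.06039695e+01  1.71669621e+01 -2.14343361e+01 -1.33587605e-01
 -5.13364953e+01  1.45247499e+02] [-0.61119818 -0.94304004 -0.92418918] [-0.13520651 -0.03172971 -0.05365789]
```

Freed: wrist load is about the pack's weight. I lift straight out.

apply_moves(
  targets=[
    {"dp":[0,0,0.012],"yaw":0},
    {"dp":[0,0,0.026],"yaw":0},
    {"dp":[0,0,0.041],"yaw":0},
    {"dp":[0,0,0.056],"yaw":0},
    {"dp":[0,0,0.071],"yaw":0},
    {"dp":[0,0,0.086],"yaw":0},
    {"dp":[0,0,0.098],"yaw":0},
    {"dp":[0,0,0.106],"yaw":0},
    {"dp":[0,0,0.106],"yaw":0},
    {"dp":[0,0,0.106],"yaw":0},
  ],
)

```text
time_s: 19.42
tcp_pos: [0.5344, 0.2065, 0.1989]
eef_rot: [180.0, -0.2, 95.9]
contact_force: [-0.5, -0.0, -2.2]
gripper_width: 0.0497
gripper_force: 35.0
```

```bash
python3 - <<'E'
from plant import *;from h import *
s=get_state();print(s['joints'],s['contact_force'])
c=cams.capture("side")
b=c["image"][160:330,220:400]
cv2.imwrite("pics/c4.png",cv2.convertScaleAbs(cv2.resize(b,None,fx=3.2,fy=3.2,interpolation=cv2.INTER_CUBIC)[...,::-1],alpha=2.))
W=cloud(c);z=c["range_z"]
k=(z>0)&(np.hypot(W[...,0]-.534,W[...,1]-.206)<.03)&(W[...,2]>.1)
for lo in np.arange(.1,.27,.01):
    m=k&(W[...,2]>lo)&(W[...,2]<=lo+.01)
    if m.sum():print(round(lo,3),m.sum(),np.median(W[m],0).round(3),W[m][:,:2].max(0)-W[m][:,:2].min(0))
E
```

```text
[ 4.06004826e+01  1.15326163e+01 -1.37452560e+01 -1.28604028e-01
 -6.46005952e+01  1.45332535e+02] [-0.50270959 -0.03159511 -2.15563626]
0.13 4 [0.533 0.211 0.139] [0.01827341 0.00792517]
0.14 42 [0.532 0.214 0.145] [0.02473968 0.0161527 ]
0.15 46 [0.531 0.215 0.155] [0.02289984 0.0146212 ]
0.16 52 [0.531 0.214 0.165] [0.02319643 0.01721498]
0.17 50 [0.532 0.214 0.175] [0.02245156 0.01708592]
0.18 50 [0.531 0.214 0.185] [0.0217686  0.01901671]
0.19 35 [0.531 0.215 0.194] [0.02035433 0.01639316]
0.2 40 [0.531 0.225 0.207] [0.04534661 0.01781519]
0.21 116 [0.527 0.224 0.215] [0.05426869 0.02223438]
0.22 119 [0.528 0.225 0.225] [0.05668144 0.02614803]
0.23 311 [0.534 0.212 0.237] [0.05632937 0.05101835]
0.24 21 [0.56  0.212 0.245] [0.05589423 0.01639159]
0.25 24 [0.56  0.212 0.255] [0.05712592 0.01636292]
0.26 2 [0.507 0.211 0.264] [0.00046273 0.00125768]
```

View pics/c4.png

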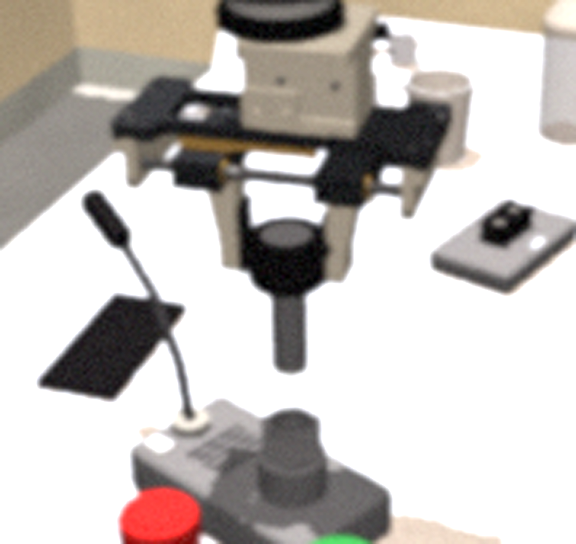

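The picture shows the pack hanging upright at crop (288,300), clear of the port. I carry it to a free spot and turn to the yaw needed later.

apply_moves(
  targets=[
    {"dp":[-0.001,-0.01,0],"yaw":-7},
    {"dp":[-0.003,-0.025,0],"yaw":-14},
    {"dp":[-0.004,-0.04,0],"yaw":-21},
    {"dp":[-0.006,-0.06,0],"yaw":-28},
    {"dp":[-0.008,-0.08,0],"yaw":-35},
    {"dp":[-0.01,-0.1,0],"yaw":-42},
    {"dp":[-0.011,-0.12,0],"yaw":-49},
    {"dp":[-0.013,-0.14,0],"yaw":-56},
    {"dp":[-0.015,-0.16,0],"yaw":-63},
    {"dp":[-0.017,-0.18,0],"yaw":-70},
    {"dp":[-0.018,-0.2,0],"yaw":-77},
    {"dp":[-0.02,-0.22,0],"yaw":-84},
    {"dp":[-0.022,-0.24,0],"yaw":-91},
    {"dp":[-0.023,-0.256,0],"yaw":-98},
    {"dp":[-0.024,-0.266,0],"yaw":-105},
    {"dp":[-0.024,-0.266,0],"yaw":-112},
    {"dp":[-0.024,-0.266,0],"yaw":-119},
    {"dp":[-0.024,-0.266,0],"yaw":-126},
    {"dp":[-0.024,-0.266,0],"yaw":-133},
    {"dp":[-0.024,-0.266,0],"yaw":-140},
  ],
)

```text
time_s: 21.13
tcp_pos: [0.5099, -0.0597, 0.1976]
eef_rot: [179.9, -0.1, -44.5]
contact_force: [0.2, 0.2, -1.8]
gripper_width: 0.0496
gripper_force: 35.0
```

apply_moves(
  targets=[
    {"dp":[0,0,-0.015],"yaw":-7},
    {"dp":[0,0,-0.03],"yaw":-14},
    {"dp":[0,0,-0.045],"yaw":-21},
    {"dp":[0,0,-0.06],"yaw":-28},
    {"dp":[0,0,-0.075],"yaw":-35},
    {"dp":[0,0,-0.09],"yaw":-42},
    {"dp":[0,0,-0.105],"yaw":-49},
    {"dp":[0,0,-0.117],"yaw":-56},
    {"dp":[0,0,-0.127],"yaw":-61.5},
    {"dp":[0,0,-0.133],"yaw":-61.5},
    {"dp":[0,0,-0.133],"yaw":-61.5},
    {"dp":[0,0,-0.133],"yaw":-61.5},
  ],
)

```text
time_s: 22.13
tcp_pos: [0.5101, -0.0597, 0.0654]
eef_rot: [179.9, -0.2, -105.4]
contact_force: [1.0, 0.4, -1.5]
gripper_width: 0.0498
gripper_force: 35.0
```

Now the last few millimetres, slowly until there is contact.

apply_moves(
  targets=[
    {"dp":[0,0,-0.001],"yaw":0},
    {"dp":[0,0,-0.002],"yaw":0},
    {"dp":[0,0,-0.003],"yaw":0},
    {"dp":[0,0,-0.004],"yaw":0},
    {"dp":[0,0,-0.004],"yaw":0},
  ],
)

```text
time_s: 22.55
tcp_pos: [0.5105, -0.0596, 0.0618]
eef_rot: [180.0, -0.1, -105.6]
contact_force: [0.6, -0.7, -1.2]
gripper_width: 0.05
gripper_force: 35.0
```

apply_moves(
  targets=[
    {"dp":[0,0,-0.001],"yaw":0},
    {"dp":[0,0,-0.0015],"yaw":0},
    {"dp":[0,0,-0.0015],"yaw":0},
  ],
)

```text
time_s: 22.8
tcp_pos: [0.5104, -0.0596, 0.0602]
eef_rot: [180.0, -0.1, -105.6]
contact_force: [0.2, -0.4, -0.6]
gripper_width: 0.0497
gripper_force: 35.0
```

apply_moves(
  targets=[
    {"dp":[0,0,-0.0006],"yaw":0},
    {"dp":[0,0,-0.001],"yaw":0},
    {"dp":[0,0,-0.001],"yaw":0},
  ],
)

```text
time_s: 23.05
tcp_pos: [0.5104, -0.0596, 0.0592]
eef_rot: [180.0, -0.1, -105.6]
contact_force: [-0.8, 0.3, -1.7]
gripper_width: 0.0498
gripper_force: 35.0
```

apply_moves(
  targets=[
    {"dp":[0,0,-0.0007],"yaw":0},
    {"dp":[0,0,-0.0014],"yaw":0},
    {"dp":[0,0,-0.0014],"yaw":0},
  ],
)

```text
time_s: 23.3
tcp_pos: [0.5107, -0.0596, 0.0588]
eef_rot: [-180.0, -0.1, -105.5]
contact_force: [-3.0, 1.7, 9.2]
gripper_width: 0.05
gripper_force: 35.0
```

```bash
python3 - <<'E'
from plant import *;from h import *
s=get_state();print(s['contact_force'],s['moment'],s['tcp_pos'])
c=cams.capture("side")
W=cloud(c);z=c["range_z"]
k=(z>0)&(np.hypot(W[...,0]-.51,W[...,1]+.06)<.03)
for lo in np.arange(-.01,.12,.006):
    m=k&(W[...,2]>lo)&(W[...,2]<=lo+.006)
    if m.sum():print(round(lo,3),m.sum(),np.median(W[m],0).round(3),np.median(c["image"][m],0))
E
```

```text
[-3.02962617  1.67112672  9.2288119 ] [ 0.55914153  1.52564692 -0.04349869] [ 0.51071562 -0.05958265  0.05882961]
-0.01 1 [ 0.512 -0.047 -0.004] [115. 106.  98.]
-0.004 150 [ 0.504 -0.053 -0.001] [117. 106.  98.]
0.002 17 [ 0.508 -0.049  0.004] [63. 58. 56.]
0.008 19 [ 0.509 -0.049  0.011] [41. 39. 39.]
0.014 17 [ 0.507 -0.049  0.017] [40. 39. 39.]
0.02 18 [ 0.513 -0.049  0.023] [40.  39.5 40. ]
0.026 17 [ 0.509 -0.051  0.029] [40. 39. 39.]
0.032 20 [ 0.511 -0.05   0.034] [41.5 39.5 40. ]
0.038 17 [ 0.513 -0.05   0.042] [42. 41. 42.]
0.044 16 [ 0.511 -0.049  0.048] [41.5 40.5 41. ]
0.05 20 [ 0.508 -0.05   0.053] [39.5 38.  39. ]
0.056 5 [ 0.509 -0.048  0.058] [29. 29. 29.]
0.062 12 [ 0.511 -0.04   0.066] [65.  66.  66.5]
0.068 34 [ 0.509 -0.037  0.072] [24.  25.5 26. ]
0.074 41 [ 0.508 -0.039  0.077] [7. 7. 7.]
0.08 34 [ 0.509 -0.039  0.083] [7. 6. 7.]
0.086 38 [ 0.508 -0.038  0.089] [7.  6.5 6.5]
0.092 110 [ 0.513 -0.049  0.096] [23.  22.  21.5]
0.098 55 [ 0.516 -0.055  0.099] [43. 42. 41.]
0.104 14 [ 0.535 -0.065  0.107] [36.  35.  34.5]
0.11 12 [ 0.537 -0.06   0.113] [29.5 28.5 26. ]
0.116 7 [ 0.534 -0.064  0.117] [56. 54. 53.]
```

Contact at 9 N, so the cell end is on the table. I ease up and release.

apply_moves(
  targets=[
    {"dp":[0,0,0.0007],"yaw":0},
    {"dp":[0,0,0.0007],"yaw":0},
  ],
)

```text
time_s: 23.52
tcp_pos: [0.5107, -0.0595, 0.0589]
eef_rot: [-180.0, -0.1, -105.6]
contact_force: [0.0, 0.8, 2.4]
gripper_width: 0.0502
gripper_force: 35.0
```

apply_moves(
  targets=[
    {"dp":[0,0,0],"yaw":0},
    {"dp":[0,0,0],"yaw":0},
    {"dp":[0,0,0],"yaw":0},
    {"dp":[0,0,0],"yaw":0},
    {"dp":[0,0,0],"yaw":0},
    {"dp":[0,0,0],"yaw":0},
    {"dp":[0,0,0],"yaw":0},
    {"dp":[0,0,0],"yaw":0},
  ],
  grip=-0.6,
)

```text
time_s: 24.18
tcp_pos: [0.5105, -0.0596, 0.0586]
eef_rot: [180.0, -0.1, -105.6]
contact_force: [-0.2, 0.1, -0.5]
gripper_width: 0.0701
gripper_force: 0.0
```

```bash
cat > m.py <<'E'
from plant import *;from h import *
s=get_state();print(s['time_s'],s['tcp_pos'],s['gripper_width'],s['contact_force'].round(1))
c=cams.capture("side");W=cloud(c);z=c["range_z"]
k=(z>0)&(np.hypot(W[...,0]-.51,W[...,1]+.06)<.04)
a=[]
for lo in np.arange(.006,.1,.006):
    m=k&(W[...,2]>lo)&(W[...,2]<=lo+.006)&(c["image"].max(-1)<60)
    if m.sum()>5:
        w=W[m];print(round(lo,3),m.sum(),((w.max(0)+w.min(0))/2).round(3)[:2],np.median(w,0).round(3))
E
python3 m.py
```

```text
24.1833 [ 0.51050941 -0.05956638  0.05858368] 0.0700796974082933 [-0.2  0.1 -0.5]
0.006 14 [ 0.51  -0.052] [ 0.51  -0.05   0.009]
0.012 12 [ 0.51 -0.05] [ 0.507 -0.048  0.016]
0.018 16 [ 0.51  -0.051] [ 0.509 -0.049  0.02 ]
0.024 14 [ 0.51  -0.051] [ 0.51  -0.048  0.027]
0.03 14 [ 0.51 -0.05] [ 0.512 -0.047  0.033]
0.036 14 [ 0.511 -0.048] [ 0.51  -0.047  0.039]
0.042 13 [ 0.51  -0.047] [ 0.508 -0.049  0.046]
0.048 12 [ 0.509 -0.049] [ 0.508 -0.049  0.052]
0.054 10 [ 0.51  -0.051] [ 0.508 -0.048  0.056]
0.066 27 [ 0.506 -0.045] [ 0.505 -0.038  0.07 ]
0.072 35 [ 0.518 -0.05 ] [ 0.506 -0.04   0.076]
0.078 45 [ 0.513 -0.053] [ 0.506 -0.041  0.081]
0.084 51 [ 0.512 -0.054] [ 0.508 -0.04   0.087]
0.09 69 [ 0.512 -0.054] [ 0.51  -0.042  0.094]
0.096 122 [ 0.513 -0.056] [ 0.512 -0.055  0.097]
```

The pack stands upright, released for about 0.6 s. Next I grip the cap lightly and swing it over its foot edge toward the charger's +y direction, so that it pivots in the pads.

apply_moves(
  targets=[
    {"dp":[0,0,0],"yaw":0},
    {"dp":[0,0,0],"yaw":0},
    {"dp":[0,0,0],"yaw":0},
    {"dp":[0,0,0],"yaw":0},
    {"dp":[0,0,0],"yaw":0},
    {"dp":[0,0,0],"yaw":0},
  ],
  grip=1,
  squeeze=4,
)

```text
time_s: 24.73
tcp_pos: [0.5105, -0.0596, 0.0586]
eef_rot: [180.0, -0.1, -105.6]
contact_force: [0.0, -0.5, -0.0]
gripper_width: 0.0506
gripper_force: 4.0
```

apply_moves(
  targets=[
    {"dp":[0.0015,0.0055,-0.0002],"yaw":0},
    {"dp":[0.003,0.0105,-0.0002],"yaw":0},
    {"dp":[0.0045,0.016,-0.0004],"yaw":0},
    {"dp":[0.006,0.0213,-0.0008],"yaw":0},
    {"dp":[0.0074,0.0265,-0.0015],"yaw":0},
    {"dp":[0.0089,0.0318,-0.0028],"yaw":0},
    {"dp":[0.0103,0.037,-0.0045],"yaw":0},
    {"dp":[0.0117,0.042,-0.0063],"yaw":0},
  ],
)

```text
time_s: 25.4
tcp_pos: [0.5223, -0.0169, 0.0521]
eef_rot: [180.0, -0.1, -105.6]
contact_force: [0.6, 0.4, -0.2]
gripper_width: 0.0502
gripper_force: 4.0
```

```bash
python3 - <<'E'
from plant import *;from h import *
s=get_state();print(s['time_s'],s['tcp_pos'],s['gripper_width'],s['contact_force'].round(1))
c=cams.capture("side");W=cloud(c);z=c["range_z"]
k=(z>0)&(np.hypot(W[...,0]-.515,W[...,1]+.04)<.06)
for lo in np.arange(.006,.1,.006):
    m=k&(W[...,2]>lo)&(W[...,2]<=lo+.006)&(c["image"].max(-1)<60)
    if m.sum()>5:
        w=W[m];print(round(lo,3),m.sum(),np.median(w,0).round(3))
E
```

```text
25.4 [ 0.52230765 -0.01686624  0.05206905] 0.05019235576655067 [ 0.6  0.4 -0.2]
0.006 7 [ 0.509 -0.043  0.009]
0.012 7 [ 0.508 -0.041  0.014]
0.018 14 [ 0.508 -0.036  0.021]
0.024 8 [ 0.509 -0.036  0.025]
0.03 12 [ 0.509 -0.032  0.033]
0.036 10 [ 0.51  -0.032  0.039]
0.054 6 [ 0.512 -0.005  0.057]
0.06 19 [0.516 0.001 0.063]
0.066 27 [0.511 0.003 0.07 ]
0.072 25 [0.518 0.007 0.076]
0.078 66 [0.525 0.002 0.081]
0.084 81 [ 0.526 -0.006  0.087]
0.09 76 [ 0.523 -0.015  0.093]
0.096 49 [ 0.524 -0.021  0.098]
```

Tilting well at about 28°, so I continue the arc down.

apply_moves(
  targets=[
    {"dp":[0.0013,0.0048,-0.0023],"yaw":0},
    {"dp":[0.0027,0.0096,-0.0048],"yaw":0},
    {"dp":[0.004,0.0142,-0.0076],"yaw":0},
    {"dp":[0.0052,0.0186,-0.0108],"yaw":0},
    {"dp":[0.0064,0.0228,-0.0143],"yaw":0},
    {"dp":[0.0075,0.0267,-0.0181],"yaw":0},
    {"dp":[0.0085,0.0304,-0.0221],"yaw":0},
    {"dp":[0.0094,0.0338,-0.0263],"yaw":0},
    {"dp":[0.0103,0.037,-0.0308],"yaw":0},
    {"dp":[0.0111,0.0399,-0.0355],"yaw":0},
    {"dp":[0.0118,0.0424,-0.0403],"yaw":0},
    {"dp":[0.0125,0.0447,-0.0454],"yaw":0},
    {"dp":[0.0128,0.046,-0.0485],"yaw":0},
    {"dp":[0.013,0.0468,-0.0505],"yaw":0},
    {"dp":[0.013,0.0468,-0.0505],"yaw":0},
  ],
)

```text
time_s: 26.7
tcp_pos: [0.5353, 0.0293, 0.0015]
eef_rot: [180.0, -0.1, -105.6]
contact_force: [0.1, 0.8, -0.1]
gripper_width: 0.05
gripper_force: 4.0
```

```bash
python3 - <<'E'
from plant import *;from h import *
s=get_state();print(s['time_s'],s['tcp_pos'],s['gripper_width'],s['contact_force'].round(1))
c=cams.capture("side")
W=cloud(c);z=c["range_z"]
m=(z>0)&(np.hypot(W[...,0]-.52,W[...,1]+.0)<.1)&(W[...,2]>.005)&(W[...,2]<.05)&(c["image"].max(-1)<60)
w=W[m];u=np.array([.269,.963]);a=(w[:,:2]-s["tcp_pos"][:2])@u
for lo in np.arange(-.11,.05,.008):
    q=(a>lo)&(a<=lo+.008)
    if q.sum()>3: print(round(lo,3),q.sum(),w[q].min(0).round(3),w[q].max(0).round(3))
b=c["image"][200:330,240:400]
cv2.imwrite("pics/c5.png",cv2.convertScaleAbs(cv2.resize(b,None,fx=3.6,fy=3.6,interpolation=cv2.INTER_CUBIC)[...,::-1],alpha=2.))
E
```

```text
26.7 [0.53526827 0.02934596 0.00154896] 0.04995889720117405 [ 0.1  0.8 -0.1]
-0.006 14 [0.522 0.018 0.04 ] [0.562 0.034 0.049]
0.002 49 [0.51  0.025 0.018] [0.569 0.045 0.05 ]
0.01 197 [0.509 0.032 0.008] [0.567 0.051 0.05 ]
0.018 25 [0.52  0.044 0.01 ] [0.552 0.054 0.03 ]
```

View pics/c5.png

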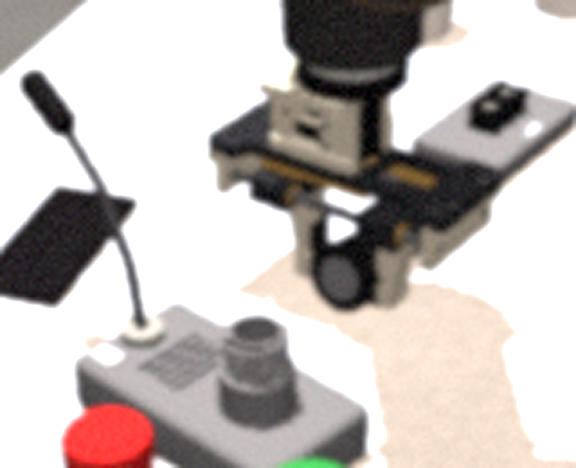

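The cap now lies on its side in the fingers, its face toward the camera at crop (342,280). I tighten, lift, and carry it over the charger.

apply_moves(
  targets=[
    {"dp":[0,0,0],"yaw":0},
    {"dp":[0,0,0],"yaw":0},
    {"dp":[0,0,0],"yaw":0},
    {"dp":[0,0,0.01],"yaw":0},
    {"dp":[0,0,0.025],"yaw":0},
    {"dp":[0,0,0.045],"yaw":0},
    {"dp":[0,0,0.065],"yaw":0},
    {"dp":[0,0,0.085],"yaw":0},
    {"dp":[0,0,0.1],"yaw":0},
    {"dp":[0,0,0.1],"yaw":0},
  ],
  squeeze=40,
)

```text
time_s: 27.58
tcp_pos: [0.5373, 0.0298, 0.106]
eef_rot: [-179.7, 0.1, -105.5]
contact_force: [1.2, 0.9, -0.9]
gripper_width: 0.0499
gripper_force: 40.0
```

apply_moves(
  targets=[
    {"dp":[-0.001,-0.01,0],"yaw":0},
    {"dp":[-0.003,-0.03,0],"yaw":0},
    {"dp":[-0.006,-0.055,0],"yaw":0},
    {"dp":[-0.009,-0.08,0],"yaw":0},
    {"dp":[-0.011,-0.105,0],"yaw":0},
    {"dp":[-0.014,-0.13,0],"yaw":0},
    {"dp":[-0.017,-0.155,0],"yaw":0},
    {"dp":[-0.019,-0.18,0],"yaw":0},
    {"dp":[-0.021,-0.2,0],"yaw":0},
    {"dp":[-0.023,-0.216,0],"yaw":0},
    {"dp":[-0.023,-0.216,0],"yaw":0},
    {"dp":[-0.023,-0.216,0],"yaw":0},
  ],
)

```text
time_s: 28.58
tcp_pos: [0.511, -0.1878, 0.1009]
eef_rot: [179.9, -0.1, -105.7]
contact_force: [0.6, 0.1, -1.4]
gripper_width: 0.0493
gripper_force: 40.0
```

```bash
python3 - <<'E'
from plant import *;from h import *
s=get_state();print(s['time_s'],s['tcp_pos'],s['eef_rot'],s['joints'],s['gripper_width'],s['contact_force'].round(1))
th=np.radians(74.4);u=np.array([np.cos(th),np.sin(th)]);n=np.array([u[1],-u[0]])
out=[]
for name in("side","wrist"):
    c=cams.capture(name);W=cloud(c) if name=="side" else wcloud(c,s);z=c["range_z"]
    d=W[...,:2]-s["tcp_pos"][:2];a=d@u;b=d@n
    m=(z>0)&(np.abs(a)<.12)&(np.abs(b)<.027)&(W[...,2]>.06)&(W[...,2]<.16)
    print(name)
    for lo in np.arange(-.12,.04,.008):
        q=m&(a>lo)&(a<=lo+.008)
        if q.sum()>5: print(round(lo,3),q.sum(),'b',b[q].min().round(3),b[q].max().round(3),'z',W[q][:,2].min().round(3),W[q][:,2].max().round(3),'amax',a[q].max().round(4))
    out.append(c["image"])
a=cv2.resize(out[0][190:310,300:460],(400,300),interpolation=cv2.INTER_CUBIC);b=cv2.resize(out[1],(400,300),interpolation=cv2.INTER_AREA)
cv2.imwrite("pics/c6.png",cv2.convertScaleAbs(np.hstack([a,b])[...,::-1],alpha=2.))
E
```

```text
28.5833 [ 0.51099711 -0.18776031  0.10091786] [ 1.79881482e+02 -1.47034363e-01 -1.05702655e+02] [  0.53648593  14.28562505 -24.46803555   0.13822113 -51.40132792
 -16.32566957] 0.04932460485623658 [ 0.6  0.1 -1.4]
side
-0.016 6 b -0.005 0.012 z 0.147 0.15 amax -0.0093
-0.008 18 b -0.013 0.027 z 0.105 0.155 amax -0.0007
0.0 31 b -0.026 0.027 z 0.11 0.158 amax 0.008
0.008 159 b -0.027 0.027 z 0.107 0.16 amax 0.016
0.016 90 b -0.024 0.024 z 0.106 0.147 amax 0.0225
wrist
-0.088 275 b -0.012 0.011 z 0.113 0.126 amax -0.0801
-0.08 1245 b -0.012 0.011 z 0.113 0.127 amax -0.072
-0.072 1226 b -0.012 0.011 z 0.116 0.129 amax -0.064
-0.064 1210 b -0.012 0.011 z 0.115 0.13 amax -0.056
-0.056 1172 b -0.012 0.011 z 0.118 0.132 amax -0.048
-0.048 1168 b -0.012 0.011 z 0.12 0.133 amax -0.04
-0.04 1131 b -0.013 0.011 z 0.12 0.135 amax -0.032
-0.032 1127 b -0.012 0.011 z 0.123 0.136 amax -0.024
-0.024 2309 b -0.023 0.022 z 0.124 0.151 amax -0.016
-0.016 3700 b -0.027 0.027 z 0.105 0.157 amax -0.008
-0.008 2005 b -0.027 0.027 z 0.108 0.155 amax -0.0
0.0 264 b -0.027 0.027 z 0.13 0.16 amax 0.008
0.008 642 b -0.027 0.027 z 0.146 0.16 amax 0.0133
```

View pics/c6.png

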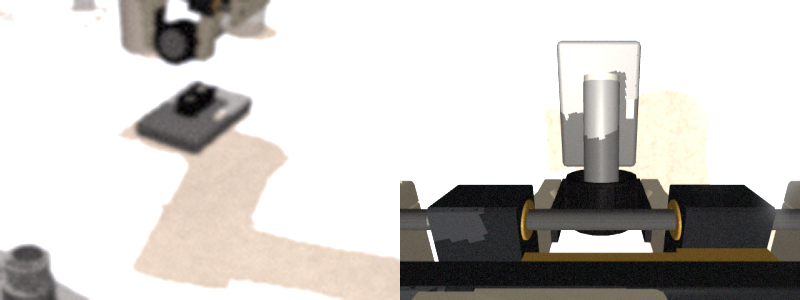

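Side crop: the cap is held over the charger at (175,42). Wrist crop: the cell points along the charger at (600,125), dipping about 11°, centred on the charger (558–640). I check the alignment to the charger's edges numerically in the same view.

```bash
python3 - <<'E'
from plant import *;from h import *
s=get_state();c=cams.capture("wrist");W=wcloud(c,s);z=c["range_z"];print(s["tcp_pos"])
T=c["T_tool_cam"]
m=(z>0)&(W[...,2]>.014)&(W[...,2]<.03)&(np.hypot(W[...,0]-.499,W[...,1]+.234)<.1)
w=W[m][:,:2];print(m.sum(),W[m][:,2].mean())
th=np.radians(74.4);u=np.array([np.cos(th),np.sin(th)]);n=np.array([u[1],-u[0]])
d=w-s["tcp_pos"][:2];a=d@u;b=d@n
for lo in np.arange(-.13,-.03,.015):
    q=(a>lo)&(a<lo+.015);print(round(lo,3),q.sum(),np.percentile(b[q],[1,99]).round(4),np.percentile(b[q],[1,99]).mean().round(4))
print(np.percentile(a,[.3,99.7]))
m2=(z>0)&(W[...,2]>.1)&(W[...,2]<.14);d=W[m2][:,:2]-s["tcp_pos"][:2];a=d@u;b=d@n
for lo in np.arange(-.08,-.03,.015):
    q=(a>lo)&(a<lo+.015)&(abs(b)<.02);print(round(lo,3),np.percentile(b[q],[1,99]).mean().round(4))
E
```

```text
[ 0.51166189 -0.18667793  0.10130909]
16758 0.021941550622036787
-0.13 44 [-0.036   0.0349] -0.0005
-0.115 3405 [-0.0393  0.0425] 0.0016
-0.1 3288 [-0.0396  0.0428] 0.0016
-0.085 1896 [-0.04    0.0432] 0.0016
-0.07 1607 [-0.0401  0.0433] 0.0016
-0.055 1530 [-0.0401  0.0433] 0.0016
-0.04 1419 [-0.0401  0.0433] 0.0016
[-0.1149826   0.01665096]
-0.08 -0.0004
-0.065 -0.0006
-0.05 -0.0006
-0.035 -0.0004
```

The cell is parallel to the charger and needs only a 2 mm sideways shift. I descend close to the cradle.

apply_moves(
  targets=[
    {"dp":[0.002,-0.0005,-0.012],"yaw":0},
    {"dp":[0.002,-0.0005,-0.024],"yaw":0},
    {"dp":[0.002,-0.0005,-0.036],"yaw":0},
    {"dp":[0.002,-0.0005,-0.047],"yaw":0},
    {"dp":[0.002,-0.0005,-0.055],"yaw":0},
    {"dp":[0.002,-0.0005,-0.059],"yaw":0},
    {"dp":[0.002,-0.0005,-0.059],"yaw":0},
    {"dp":[0.002,-0.0005,-0.059],"yaw":0},
  ],
)

```text
time_s: 29.4
tcp_pos: [0.5144, -0.187, 0.043]
eef_rot: [180.0, -0.1, -105.5]
contact_force: [1.3, -0.4, -1.4]
gripper_width: 0.0496
gripper_force: 40.0
```

apply_moves(
  targets=[
    {"dp":[0,0,-0.001],"yaw":0},
    {"dp":[0,0,-0.002],"yaw":0},
    {"dp":[0,0,-0.003],"yaw":0},
    {"dp":[0,0,-0.003],"yaw":0},
  ],
)

```text
time_s: 29.73
tcp_pos: [0.5143, -0.1873, 0.04]
eef_rot: [-180.0, -0.1, -105.6]
contact_force: [0.1, 0.2, -0.6]
gripper_width: 0.0497
gripper_force: 40.0
```

apply_moves(
  targets=[
    {"dp":[0,0,-0.001],"yaw":0},
    {"dp":[0,0,-0.002],"yaw":0},
    {"dp":[0,0,-0.003],"yaw":0},
    {"dp":[0,0,-0.004],"yaw":0},
    {"dp":[0,0,-0.005],"yaw":0},
    {"dp":[0,0,-0.006],"yaw":0},
    {"dp":[0,0,-0.007],"yaw":0},
    {"dp":[0,0,-0.008],"yaw":0},
  ],
  squeeze=5,
)

```text
time_s: 30.4
tcp_pos: [0.5142, -0.1873, 0.0317]
eef_rot: [180.0, -0.1, -105.6]
contact_force: [0.1, -0.1, 0.8]
gripper_width: 0.0499
gripper_force: 5.0
```

apply_moves(
  targets=[
    {"dp":[0,0,-0.001],"yaw":0},
    {"dp":[0,0,-0.002],"yaw":0},
    {"dp":[0,0,-0.003],"yaw":0},
    {"dp":[0,0,-0.004],"yaw":0},
    {"dp":[0,0,-0.005],"yaw":0},
    {"dp":[0,0,-0.006],"yaw":0},
    {"dp":[0,0,-0.006],"yaw":0},
  ],
)

```text
time_s: 30.98
tcp_pos: [0.5141, -0.1872, 0.0257]
eef_rot: [180.0, -0.1, -105.6]
contact_force: [-1.0, 1.0, 0.9]
gripper_width: 0.0499
gripper_force: 5.0
```

```bash
cat > w.py <<'E'
from plant import *;from h import *
s=get_state();c=cams.capture("wrist");W=wcloud(c,s);z=c["range_z"];print(s['time_s'],s["tcp_pos"],s["contact_force"].round(1),s["gripper_width"])
th=np.radians(74.4);u=np.array([np.cos(th),np.sin(th)]);n=np.array([u[1],-u[0]])
C=np.array([.499,-.2339])
d=W[...,:2]-C;a=d@u;b=d@n
ch=(z>0)&(W[...,2]>.012)&(W[...,2]<.03)&(abs(a)<.09)&(abs(b)<.07)
print("charger a",np.percentile(a[ch],[.3,99.7]).round(4),"b",np.percentile(b[ch],[1,99]).round(4),"z",np.median(W[ch][:,2]))
q=(z>0)&(W[...,2]>.046)&(abs(b)<.03)
for lo in np.arange(-.06,.06,.008):
    k=q&(a>lo)&(a<=lo+.008)
    if k.sum()>20: print(round(lo,3),k.sum(),"zmax",np.percentile(W[k][:,2],97).round(4),"b",np.percentile(b[k],[1,99]).mean().round(4),"amin",a[k].min().round(4))
E
python3 w.py
```

```text
30.9833 [ 0.51411843 -0.1872472   0.02572137] [-1.   1.   0.9] 0.04989089571030491
charger a [-0.0662  0.0474] b [-0.04    0.0422] z 0.0221086162660427
-0.036 814 zmax 0.0654 b 0.0015 amin -0.0321
-0.028 1497 zmax 0.0656 b 0.0013 amin -0.028
-0.02 1413 zmax 0.0655 b 0.0014 amin -0.02
-0.012 1355 zmax 0.0652 b 0.0014 amin -0.012
-0.004 1277 zmax 0.0652 b 0.0014 amin -0.004
0.004 1600 zmax 0.1269 b -0.0085 amin 0.004
0.012 6574 zmax 0.1288 b 0.0 amin 0.012
0.02 30553 zmax 0.1507 b 0.0 amin 0.02
0.028 4139 zmax 0.1476 b 0.0003 amin 0.028
0.036 4529 zmax 0.1124 b -0.0 amin 0.036
0.044 1130 zmax 0.1063 b -0.0002 amin 0.044
0.052 887 zmax 0.097 b 0.0012 amin 0.052
```

The cell lies level, end at −33 mm of the charger's centre (ideal −33) and laterally centred. I lower 1 mm more, then release and retreat.

apply_moves(
  targets=[
    {"dp":[0,0,-0.001],"yaw":0},
    {"dp":[0,0,-0.001],"yaw":0},
  ],
)

```text
time_s: 31.2
tcp_pos: [0.5142, -0.1872, 0.0248]
eef_rot: [180.0, -0.1, -105.6]
contact_force: [-1.2, 1.2, 2.3]
gripper_width: 0.0499
gripper_force: 5.0
```

apply_moves(
  targets=[
    {"dp":[0,0,0],"yaw":0},
    {"dp":[0,0,0],"yaw":0},
    {"dp":[0,0,0],"yaw":0},
    {"dp":[0,0,0],"yaw":0},
    {"dp":[0,0,0],"yaw":0},
    {"dp":[0,0,0],"yaw":0},
    {"dp":[0,0,0],"yaw":0},
    {"dp":[0,0,0],"yaw":0},
    {"dp":[0,0,0],"yaw":0},
    {"dp":[0,0,0.01],"yaw":0},
    {"dp":[0,0,0.03],"yaw":0},
    {"dp":[0,0,0.06],"yaw":0},
    {"dp":[0,0,0.09],"yaw":0},
    {"dp":[0,0,0.1],"yaw":0},
    {"dp":[0,0,0.1],"yaw":0},
    {"dp":[0,0,0.1],"yaw":0},
  ],
  grip=-0.8,
)

```text
time_s: 32.53
tcp_pos: [0.5145, -0.1872, 0.1258]
eef_rot: [-179.9, -0.1, -105.6]
contact_force: [-0.9, -0.5, -1.7]
gripper_width: 0.0787
gripper_force: 0.0
```

```bash
python3 w.py | head -9
```

```text
32.5333 [ 0.51449583 -0.18717931  0.12578797] [-0.9 -0.5 -1.7] 0.07867410929343435
charger a [-0.0661  0.0655] b [-0.0404  0.0426] z 0.02200545445795555
-0.036 296 zmax 0.0646 b 0.0012 amin -0.0324
-0.028 526 zmax 0.0648 b 0.0008 amin -0.0278
-0.02 492 zmax 0.0648 b 0.0012 amin -0.02
-0.012 490 zmax 0.0649 b 0.0012 amin -0.012
-0.004 471 zmax 0.0648 b 0.0011 amin -0.004
0.004 461 zmax 0.0648 b 0.0011 amin 0.004
0.012 4056 zmax 0.2225 b -0.0 amin 0.012
```

Still level at z 0.0648, end at −32.4 mm, centred in the charger, and the gripper is clear. I hand it in.

```bash
python3 -c "
from plant import *
print(r.close_job())"
```

```text
the job is handed in; nothing more can be done
None
```

The pack was unscrewed, lifted out, stood upright and released, then laid level and centred in the charger's cradle. The job was handed in at about 32.5 s; no pass/fail result came back.

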